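# Stand the soldering iron in the socket that gives way

## Robot

A 7-joint arm with a two-finger parallel gripper is mounted at the origin on a cart in front of the work surface, level with it; the furniture and walls round the work are solid. World frame = base frame: x ahead of the robot, y to its left, z up, the work surface at z = 0. Lengths are in m, angles in rad, forces in N, time in s.
With the tool pointing down it reaches from about 0.425 to 0.95 m from the base axis. Payload 4.7 kg.
Tool frame: the origin (TCP) lies where the fingers leave the gripper's body, on its centre line; the fingertips stand 73 mm ahead of it and the grasp point (between the pads) lies 54 mm ahead of it (env.tcp_to_grasp is the distance from the TCP to the grasp point, in m); z points along the fingers, y is the line along which they close (so a half turn about z gives the same grasp; the last joint's range is limited). The gripper opens to 85 mm and grips with 20 to 120 N. Pads are 22 mm wide; open, the fingers measure 114 mm over their backs; the gripper's body (76 mm by 85 mm) begins 54 mm behind the grasp point. The pads swing forward as they close: fully open they stand 13 mm farther back than shut.
Start: joints at [-1.265, 0.469, -0.049, 1.532, 0.024, 1.141, -0.082], TCP at [0.222, 0.638, 0.304] pointing down, gripper open.
Joint ranges: [-2.59, 2.59], [-0.33, 1.99], [-1.39, 1.29], [0.1, 2.45], [-1.04, 4.18], [0.21, 1.99], [-2.66, 2.66]. Speed limits (rad/s): [2.57, 2.57, 3.14, 3.14, 3.14, 3.14, 3.14].

## Interface

Orientations are given as a unit quaternion [w, x, y, z].
In Python, from rig import state, viewer, order, env gives the robot as it stands. The module is installed in compiled form; this text tells all that it offers.
- The arm moves only by the tool move_arm, never from a script. Its argument "increments" is a list of rows, each a list of 5 numbers: the shift along the tool's x, y, z normalised to -1 to 1, where 1 is 75 cm, then the turn about the tool's z normalised to -1 to 1, where 1 is 180 degrees, then the opening, from 0 (shut) to 1 (fully open). A call has 1 to 12 rows; each row is the pose to reach, as a shift and turn from the pose commanded when the call began, along the tool's axes at that moment, turning the shorter way round; what a row does not reach only later rows make up. A row lasts 1/10 s, in which the tool goes at most 50 mm and 8.59 degrees, less where a joint would pass 70% of its speed; a pose out of reach is approached as far as the arm can. A call with a number of a shift or a turn outside -1 to 1 is refused whole. A call with a gripper value outside its range is refused whole. The fingers move at their own pace and stop on an object; "force" is the grip in N (left out, the last holds). Time passes only in rows, so rows that repeat a pose let the fingers close. It gives the time, the measured TCP pose, the force, the opening and the grip force at its end, in the units of the state.
- state(): the state, without advancing time (a new reading comes with each control period).
- viewer.get_image(name): name is "side" or "top"; returns a dict with "pixels" (480x640x3 uint8, blue, green, red), "depth" (480x640 float32, m along the optical axis (not along the pixel's ray), 0 where there is no reading), "fx", "fy", "cx", "cy" (pixels), "k1" (the pictures are not rectified: a ray, as slopes to the right and down, at radius r is drawn at 1 + k1 r^2 times it, then the intrinsics apply), "rvec" (rotation vector, rad) and "tvec" (3), from world to camera coordinates, as OpenCV has them. Camera axes: x right, y down, z forward; pixel columns grow to the right and rows downward; lengths in m; the calibration is good to about 2 mm. A picture is of the moment at which its call begins.
- order.job_done(): hands the job in; it is judged then, once.
The state is a dict: "time_s": time; "qpos": joint angles; "joint_vel": joint speeds; "joint_torque": joint torques, N m; "tool_pos": TCP position; "tcp_rot": TCP orientation; "force": force on the tool from outside, world axes, zero at the start; "wrist_torque": the same for the moment, N m; "opening": finger opening in m; "finger_force": force on a finger pad.
Only numpy, scipy, OpenCV 4.12 (cv2) and the standard library are available. Lean on these libraries where they do the work, as an engineer would, in place of code of your own. Each camera call takes 0.05 s, during which the arm holds its last target. There are 200 camera calls.

## Task

Stand the cold soldering iron upright, tip down, in the three-socket tool holder and push it fully home. Only one socket's inner stop slides down when the tip presses on it; the other two are jammed and look the same, so find the good one by feel. Leave the marker and the tape roll where they lie.

Things in the scene. Friction and masses are not known exactly. Their poses are not given: they have to be found in the camera images.
- iron: cold pencil soldering iron, 180 mm long, 85 g, lying on the table. Origin: middle of its length, at its underside (10 mm below the long axis). +y runs from tip to handle end, z is up as it lies. Handle y = -10 to +90 mm, 20 mm thick, soft grip 20 mm wide at y = +3 to +45 mm; slim front part y = -90 to -10 mm, to be treated as a rod 12.4 mm thick.
- iron_tip (a point): front end of the iron's tip, on its long axis (90 mm from the origin along -y, 10 mm up); same axes as the iron
- iron_grip (a point): middle of the soft grip, on the long axis, 114 mm behind the tip end: the place to grasp, 20 mm across; same axes as the iron
- holder: tool holder screwed to the table: grey block 52 x 156 mm, top face 76 mm above the table, on a dark flange 86 x 176 x 6 mm, three equal sockets in a row along its y axis, 48 mm apart. Origin: centre of its underside, z up. Sockets: 17 mm bores, 2 mm chamfer; 25 mm below each mouth lies a dark round tip stop.
- socket_0 (a point): centre of the mouth of the socket at the holder's +y end, in the top face, z up. In one of the three sockets, not always the same, the stop slides 30 mm down when pushed with about 7 N and stays there, so that the tip ends 55 mm below the mouth (21 mm above the holder's underside); in the other two it is jammed.
- socket_1 (a point): centre of the mouth of the middle socket, in the top face; z up
- socket_2 (a point): centre of the mouth of the socket at the holder's -y end, in the top face; z up
- marker: bystander: white and blue marker pen, 135 mm long, 17 mm thick, lying on the table behind the work; origin at the middle of its underside, y along its length
- tape_roll: bystander: roll of dark tape, 58 mm across, 19 mm high, lying flat behind the work; origin at the centre of its underside

How it is judged:
At the end, for the whole second after the job is handed in: The iron stands tip down in one of the holder's sockets: its tip within 6 mm of that socket's axis and less than 27 mm above the holder's underside (the stop pushed down to within 6 mm of its end), its long axis within 0.15 rad of upright, and at rest (below 0.04 m/s) ((horizontal distance between iron_tip and socket_0 below 0.006 m or horizontal distance between iron_tip and socket_1 below 0.006 m or horizontal distance between iron_tip and socket_2 below 0.006 m) and z of iron_tip in the frame of holder below 0.027 m and angle between iron's own y axis and vertical below 0.15 rad and linear speed of iron below 0.04 m/s); the robot touches nothing.
It fails at once if the marker is moved by more than 40 mm (distance of marker from where it was at the start of the episode above 0.04 m).
It fails at once if the tape roll is moved by more than 40 mm (distance of tape_roll from where it was at the start of the episode above 0.04 m).
It also fails if it takes over 64 s, if anything falls off the work surface, if the arm or the gripper's body presses on something with over 40 N, if the wrist force passes 120 N, or if a joint passes its speed limit or range.

## Working session

There is one attempt and no reset: what is moved stays moved. The work goes in short steps, Python scripts to look and compute and a tool call to move; the robot and the scene stay as the last step left them, time stands still between calls to the robot, and variables do not carry over. Pictures are saved under pics/ and viewed, at most 10 in all, crops included, and the job is handed in when it is done.

Besides the shell and the picture viewer there is one more tool, called after "Call:" in YAML: its name, and indented under it one key for each argument. move_arm: Moves the arm, as the interface text tells. Its arguments: {"type":"object","properties":{"increments":{"type":"array"},"force":{"type":"number"}},"required":["increments"]}

```bash
mkdir -p pics; ls; python3 - <<'E'
from rig import state, viewer, order, env
import cv2
print(state()); print([a for a in dir(env) if a[0]!='_'], env.tcp_to_grasp)
for n in("side","top"):
    im=viewer.get_image(n); cv2.imwrite(f"pics/{n}0.png",im["pixels"])
    print({k:v for k,v in im.items() if k not in("pixels","depth")})
E
```

```text
pics
{'time_s': 0.0, 'qpos': array([-1.26489196,  0.46947671, -0.04859455,  1.53370718,  0.02408666,
        1.14100407, -0.08227434]), 'joint_vel': array([-0.00025253, -0.00099793, -0.00032247, -0.00075064,  0.00230375,
        0.0005919 , -0.00060137]), 'joint_torque': array([-1.21239231e-03, -5.10320306e+01, -4.74809075e-02, -2.37714708e+01,
        1.06543419e-02,  7.71366816e-03, -7.43808556e-06]), 'tool_pos': array([0.22163012, 0.63710304, 0.30283189]), 'tcp_rot': array([-1.36528083e-04,  1.66595858e-01,  9.86024751e-01, -9.95788806e-04]), 'force': array([-0.6260101 , -0.3208402 , -0.05853687]), 'wrist_torque': array([-0.01364134,  0.02683686, -0.01034674]), 'finger_force': 0.0, 'opening': 0.08533855365376897}
['IKError', 'tcp_to_grasp'] 0.0539
{'fx': 438.31652100425146, 'fy': 438.31652100425146, 'cx': 318.9553379081293, 'cy': 236.92083357764196, 'k1': -0.06780511720669238, 'rvec': array([ 0.08116619, -2.84843037,  1.28105114]), 'tvec': array([0.63229691, 0.07759747, 0.90934149])}
{'fx': 447.3963914833774, 'fy': 447.3963914833774, 'cx': 318.3579032499067, 'cy': 244.98592459179704, 'k1': -0.006325710645687362, 'rvec': array([ 2.2001568 , -2.18070596,  0.0653083 ]), 'tvec': array([0.00356649, 0.64149633, 0.90774851])}
```

View pics/top0.png

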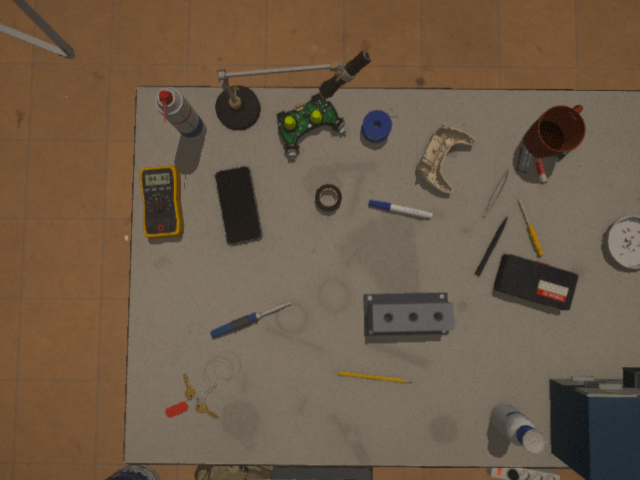

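View pics/side0.png

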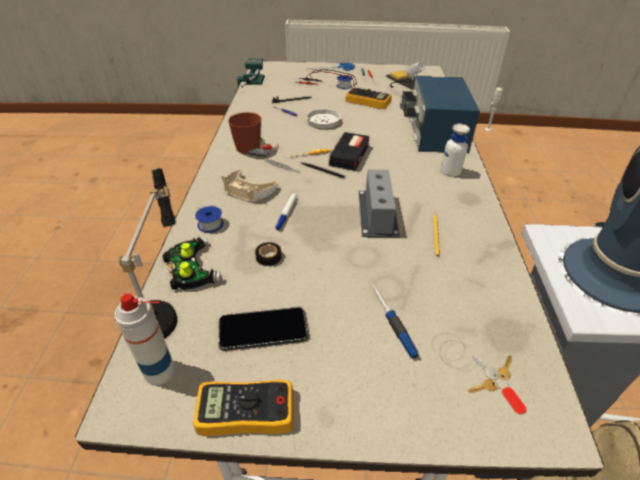

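The top picture shows the iron with its tip at about (291,304) and its handle end at (212,333). The sockets are at about (388,317), (413,317) and (438,317), the marker near (400,210) and the tape near (328,198). The side picture agrees.

```bash
cat > h.py <<'E'
import numpy as np, cv2
from scipy.spatial.transform import Rotation as R
from rig import state, viewer
def rays(im,uv):
    p=np.atleast_2d(np.array(uv,float)); s=(p-[im["cx"],im["cy"]])/[im["fx"],im["fy"]]
    u=s.copy()
    for _ in range(20): u=s/(1+im["k1"]*(u**2).sum(1,keepdims=True))
    return np.c_[u,np.ones(len(u))]
def cam(im):
    M=cv2.Rodrigues(im["rvec"])[0]; return M,-M.T@im["tvec"]
def plane(im,uv,z):
    M,c=cam(im); d=rays(im,uv)@M
    return c+d*((z-c[2])/d[:,2])[:,None]
def cloud(im):
    v,u=np.mgrid[:480,:640]; M,c=cam(im)
    return (c+(rays(im,np.c_[u.ravel(),v.ravel()])*im["depth"].reshape(-1,1))@M).reshape(480,640,3)
def project(im,P):
    M,c=cam(im); q=(np.atleast_2d(P)-c)@M.T; s=q[:,:2]/q[:,2:]
    return s*(1+im["k1"]*(s**2).sum(1,keepdims=True))*[im["fx"],im["fy"]]+[im["cx"],im["cy"]]
E
python3 - <<'E'
from h import *
np.set_printoptions(precision=4,suppress=True)
for n in("top","side"):
    im=viewer.get_image(n); print(n,"cam",cam(im)[1])
    X=cloud(im)
    if n=="top":
        print("sock guess",plane(im,[[388,317],[413,317],[438,317]],.076))
        print("tip,handle",plane(im,[[291,304],[212,333]],.01))
    g=cv2.cvtColor(im["pixels"],cv2.COLOR_BGR2GRAY)
    # block top
    m=(abs(X[...,2]-.076)<.006)&(abs(X[...,0]-.5)<.3)
    lab,nn=None,None
    k,l,st,ce=cv2.connectedComponentsWithStats(m.astype(np.uint8))
    for i in range(1,k):
        if st[i,4]>300:
            P=X[l==i]; r=cv2.minAreaRect((P[:,:2]*1000).astype(np.float32)); print("z76 comp",st[i],r,P[:,2].mean())
    # dark holes
    if n=="top":
        crop=im["pixels"][270:350,200:470]
        cv2.imwrite("pics/top_crop.png",cv2.resize(crop,None,fx=2.9,fy=2.9,interpolation=cv2.INTER_CUBIC))
    else:
        crop=im["pixels"][160:370,345:445]
        cv2.imwrite("pics/side_crop.png",cv2.resize(crop,None,fx=2.8,fy=2.8,interpolation=cv2.INTER_CUBIC))
    # iron: things 4-30mm above table
    m=(X[...,2]>.005)&(X[...,2]<.035)
    k,l,st,ce=cv2.connectedComponentsWithStats(m.astype(np.uint8))
    for i in range(1,k):
        if st[i,4]>60:
            P=X[l==i]; r=cv2.minAreaRect((P[:,:2]*1000).astype(np.float32)); print(st[i,:4],np.round(r[0]),np.round(r[1]),round(r[2]),P[:,2].max().round(3))
E
```

```text
top cam [0.5856 0.0084 0.9448]
sock guess [[ 0.5002 -0.1262  0.076 ]
 [ 0.5006 -0.1744  0.076 ]
 [ 0.501  -0.2226  0.076 ]]
tip,handle [[0.5187 0.065  0.01  ]
 [0.4575 0.2278 0.01  ]]
z76 comp [ 372  302   83   30 2072] ((501.5412902832031, -174.185791015625), (52.42639923095703, 156.92735290527344), 1.8130910396575928) 0.07716345611966687
[215  86  46  45] [931. 183.] [94. 93.] 34 0.035
[276  93  71  66] [899.  34.] [102. 139.] 28 0.035
[362 110  30  31] [ 894. -110.] [61. 58.] 0 0.035
[183 121  23  21] [876. 268.] [22. 51.] 41 0.035
[539 121  25  30] [ 875. -471.] [67. 45.] 44 0.035
[417 128  59  67] [ 831. -255.] [ 88. 142.] 64 0.035
[517 129  30  56] [ 829. -433.] [116.  55.] 12 0.035
[553 151  18  12] [ 839. -505.] [13. 39.] 41 0.018
[140 166  44  73] [729. 338.] [146.  78.] 6 0.035
[215 166  48  79] [726. 179.] [158.  78.] 12 0.015
[494 169  17  27] [ 779. -380.] [13. 63.] 63 0.015
[315 184  27  27] [742. -10.] [55. 54.] 0 0.024
[369 199  64  19] [ 721. -162.] [135.  17.] 79 0.021
[520 200  23  56] [ 683. -435.] [122.  14.] 23 0.017
[605 216  35  53] [ 655. -629.] [ 78. 108.] 8
[... 1254 characters left out ...]
0  21  16] [ 295. -359.] [29. 54.] 72 0.035
[222 170  56  31] [ 828. -248.] [ 91. 134.] 65 0.035
[358 188  42  49] [ 503. -171.] [ 86. 181.] 2 0.035
[275 193  22  37] [ 722. -159.] [138.  15.] 78 0.02
[195 206  27  24] [ 895. -109.] [60. 61.] 81 0.034
[434 214   5  41] [ 371. -101.] [143.   7.] 84 0.01
[162 236  61  54] [899.  36.] [102. 140.] 28 0.035
[564 238  76  74] [53.  9.] [112. 211.] 7 0.035
[255 242  26  23] [743.  -7.] [53. 56.] 8 0.022
[371 283  48  75] [491. 149.] [ 20. 181.] 23 0.023
[148 300  30  39] [910. 172.] [38. 90.] 35 0.034
[218 306  90  44] [727. 183.] [159.  80.] 12 0.013
[140 358  35  26] [880. 294.] [51. 25.] 38 0.035
[194 379 100  57] [730. 342.] [149.  78.] 6 0.035
```

View pics/top_crop.png

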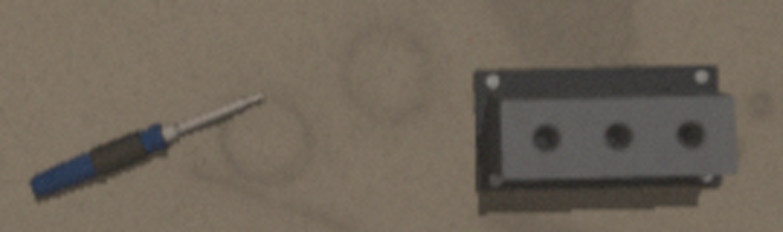

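View pics/side_crop.png

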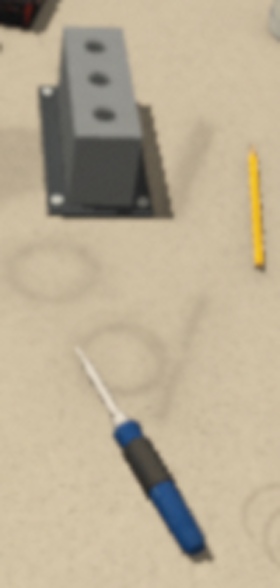

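The crops show the iron axis from (35,187) at the handle end to (262,96) at the tip. The holder mouths are at (546,137), (618,135) and (691,133) in the crop. I'll move over the handle 40 mm behind the iron's middle, so the handle end fits under the gripper body once the iron stands.

Call:
move_arm:
  increments:
    - [-0.517, -0.458, 0.16, 0.268, 1]
    - [-0.517, -0.458, 0.16, 0.268, 1]
    - [-0.517, -0.458, 0.16, 0.268, 1]
    - [-0.517, -0.458, 0.16, 0.268, 1]
    - [-0.517, -0.458, 0.16, 0.268, 1]
    - [-0.517, -0.458, 0.16, 0.268, 1]
    - [-0.517, -0.458, 0.16, 0.268, 1]
    - [-0.517, -0.458, 0.16, 0.268, 1]
    - [-0.517, -0.458, 0.16, 0.268, 1]
    - [-0.517, -0.458, 0.16, 0.268, 1]
    - [-0.517, -0.458, 0.16, 0.268, 1]
    - [-0.517, -0.458, 0.16, 0.268, 1]
  force: 40

```text
time_s: 1.4
tool_pos: [0.4767, 0.1804, 0.1831]
tcp_rot: [0.001, 0.559, 0.829, -0.001]
force: [-0.5, -0.0, -0.9]
opening: 0.0854
finger_force: 0.0
```

Call:
move_arm:
  increments:
    - [0, 0, 0.05, 0, 1]
    - [0, 0, 0.1, 0, 1]
    - [0, 0, 0.143, 0, 1]
    - [0, 0, 0.143, 0, 1]
    - [0, 0, 0.143, 0, 0]
    - [0, 0, 0.143, 0, 0]
    - [0, 0, 0.143, 0, 0]
    - [0, 0, 0.143, 0, 0]
    - [0, 0, 0.143, 0, 0]
    - [0, 0, 0.143, 0, 0]
    - [0, 0, 0.143, 0, 0]
  force: 40

```text
time_s: 2.5
tool_pos: [0.4756, 0.1861, 0.0779]
tcp_rot: [0.0, 0.555, 0.832, 0.001]
force: [-0.1, 0.1, 7.3]
opening: 0.0199
finger_force: 39.1
```

Call:
move_arm:
  increments:
    - [0, 0, -0.05, 0, 0]
    - [0, 0, -0.1, 0, 0]
    - [0, 0, -0.16, 0, 0]
    - [0, 0, -0.2, 0, 0]
    - [0, 0, -0.2, 0, 0]
    - [0, 0, -0.2, 0, 0]
  force: 20

```text
time_s: 3.1
tool_pos: [0.4749, 0.1857, 0.2272]
tcp_rot: [0.0, 0.555, 0.832, 0.001]
force: [-0.4, 0.3, -2.2]
opening: 0.0195
finger_force: 38.2
```

```bash
python3 - <<'E'
from h import *
s=state(); print({k:np.round(s[k],3) for k in("tool_pos","force","wrist_torque","opening")})
im=viewer.get_image("side"); u,v=project(im,s["tool_pos"]-[0,0,.06])[0].astype(int); print(u,v)
cv2.imwrite("pics/lift.png",cv2.resize(im["pixels"][max(0,v-130):v+130,max(0,u-130):u+130],None,fx=2,fy=2))
E
```

```text
{'tool_pos': array([0.475, 0.186, 0.227]), 'force': array([-0.351,  0.282, -2.228]), 'wrist_torque': array([ 0.038,  0.046, -0.009]), 'opening': np.float64(0.02)}
414 273
```

View pics/lift.png

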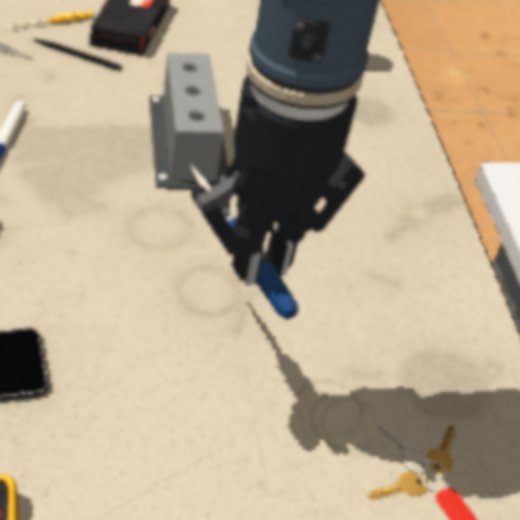

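The iron is held about level, with its handle end towards the camera and its tip towards the holder. The tool can't tilt, so I'll lever the iron in the pads: lower the handle onto the holder's -y edge to get the tip down, then finish upright against the holder's +y end face.

Call:
move_arm:
  increments:
    - [-0.582, -0.214, -0.02, 0.236, 0]
    - [-0.582, -0.214, -0.02, 0.236, 0]
    - [-0.582, -0.214, -0.02, 0.236, 0]
    - [-0.582, -0.214, -0.02, 0.236, 0]
    - [-0.582, -0.214, -0.02, 0.236, 0]
    - [-0.582, -0.214, -0.02, 0.236, 0]
    - [-0.582, -0.214, -0.02, 0.236, 0]
    - [-0.582, -0.214, -0.02, 0.236, 0]
    - [-0.582, -0.214, -0.02, 0.236, 0]
    - [-0.582, -0.214, -0.02, 0.236, 0]
    - [-0.582, -0.214, -0.02, 0.236, 0]
    - [-0.582, -0.214, -0.02, 0.236, 0]
  force: 20

```text
time_s: 4.35
tool_pos: [0.4941, -0.2775, 0.24]
tcp_rot: [-0.002, 0.819, 0.574, -0.001]
force: [0.3, 1.0, -0.6]
opening: 0.02
finger_force: 38.1
```

```bash
python3 - <<'E'
from h import *
s=state(); print({k:np.round(s[k],3) for k in("qpos","tool_pos","tcp_rot","force","wrist_torque","finger_force")})
print(R.from_quat(np.roll(s["tcp_rot"],-1)).as_matrix().round(3))
im=viewer.get_image("side"); u,v=project(im,s["tool_pos"]-[0,0,.06])[0].astype(int); print(u,v)
cv2.imwrite("pics/pre.png",cv2.resize(im["pixels"][max(0,v-90):v+90,max(0,u-90):u+90],None,fx=3,fy=3))
E
```

```text
{'qpos': array([-0.015,  0.4  ,  0.589,  1.889, -0.272,  0.936,  0.354]), 'tool_pos': array([ 0.494, -0.277,  0.24 ]), 'tcp_rot': array([-0.002,  0.819,  0.574, -0.001]), 'force': array([ 0.31 ,  0.986, -0.646]), 'wrist_torque': array([ 0.053, -0.006,  0.04 ]), 'finger_force': np.float64(38.138)}
[[ 0.34   0.94  -0.003]
 [ 0.94  -0.34   0.002]
 [ 0.001 -0.004 -1.   ]]
385 125
```

View pics/pre.png

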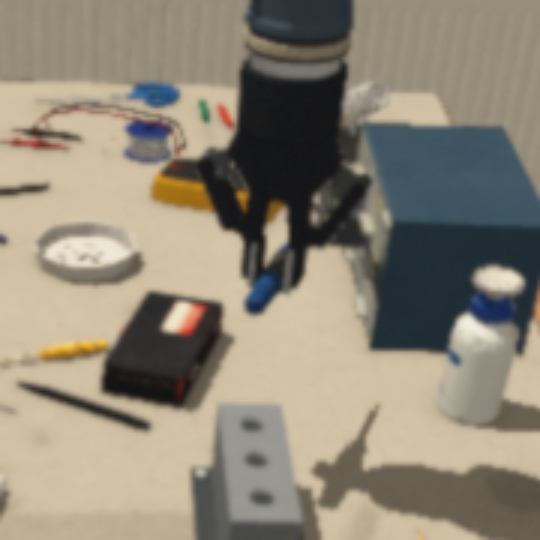

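The iron is level over the holder's -y end, with its handle end overlapping the top. Lowering to lever it.

Call:
move_arm:
  increments:
    - [0, 0, 0.05, 0, 0]
    - [0, 0, 0.09, 0, 0]
    - [0, 0, 0.105, 0, 0]
    - [0, 0, 0.111, 0, 0]
    - [0, 0, 0.115, 0, 0]
    - [0, 0, 0.119, 0, 0]
    - [0, 0, 0.123, 0, 0]
    - [0, 0, 0.127, 0, 0]
    - [0, 0, 0.131, 0, 0]
    - [0, 0, 0.135, 0, 0]
    - [0, 0, 0.137, 0, 0]
    - [0, 0, 0.137, 0, 0]

```text
time_s: 5.6
tool_pos: [0.4949, -0.2821, 0.1414]
tcp_rot: [0.003, 0.819, 0.573, 0.0]
force: [-2.2, -4.0, 7.7]
opening: 0.0197
finger_force: 41.1
```

```bash
python3 - <<'E'
from h import *
s=state(); print({k:np.round(s[k],3) for k in("tool_pos","force","wrist_torque","finger_force")})
im=viewer.get_image("side"); u,v=project(im,s["tool_pos"]-[0,0,.06])[0].astype(int); print(u,v)
cv2.imwrite("pics/lever.png",cv2.resize(im["pixels"][max(0,v-90):v+90,max(0,u-90):u+90],None,fx=3,fy=3))
E
```

```text
{'tool_pos': array([ 0.495, -0.282,  0.141]), 'force': array([-2.225, -3.979,  7.666]), 'wrist_torque': array([-0.525,  0.504,  0.012]), 'finger_force': np.float64(41.11)}
380 160
```

View pics/lever.png

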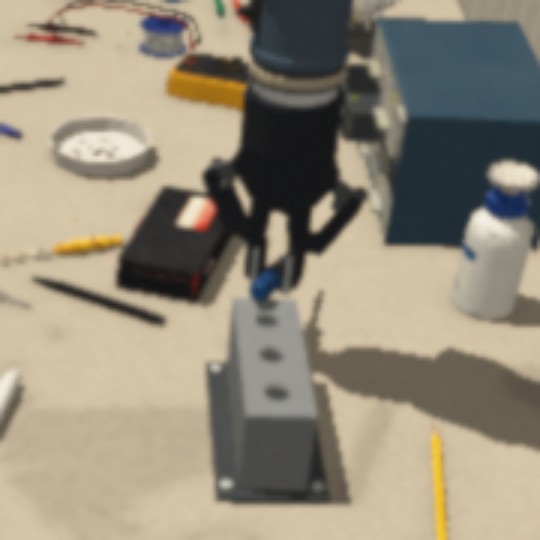

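The handle end rides up on the holder edge and the tip shadow is dipping, so the levering works. I'll press a little more, then lift over to the +y side with the tip facing the end face.

Call:
move_arm:
  increments:
    - [0, 0, 0.004, 0, 0]
    - [0, 0, 0.006, 0, 0]
    - [0, 0, 0.006, 0, 0]
    - [0, 0, -0.05, 0, 0]
    - [0, 0, -0.15, 0, 0]
    - [0.415, -0.142, -0.15, -0.119, 0]
    - [0.415, -0.142, -0.15, -0.119, 0]
    - [0.415, -0.142, -0.15, -0.119, 0]
    - [0.415, -0.142, -0.15, -0.119, 0]
    - [0.415, -0.142, -0.15, -0.119, 0]
    - [0.415, -0.142, -0.15, -0.119, 0]
    - [0.415, -0.142, -0.15, -0.119, 0]

```text
time_s: 6.85
tool_pos: [0.5003, 0.0543, 0.2525]
tcp_rot: [-0.0, 0.696, 0.718, 0.002]
force: [0.7, -0.3, -1.6]
opening: 0.0203
finger_force: 40.7
```

```bash
cat > tilt.py <<'E'
from h import *
from scipy.optimize import minimize
s=state(); Rm=R.from_quat(np.roll(s["tcp_rot"],-1)).as_matrix(); t=s["tool_pos"]
print("T",s["time_s"],{k:np.round(s[k],4) for k in("tool_pos","force","wrist_torque")}); print("ax x,y",Rm[:,0].round(3),Rm[:,1].round(3))
# points away from gripper, in the iron's plane, from depth of both cameras
for n in("side","top"):
    im=viewer.get_image(n); X=cloud(im); q=(X-t)@Rm
    m=(abs(q[...,1])<.015)&(q[...,2]>.03)&(abs(q[...,0])<.18)&(X[...,2]>.01)&(im["depth"]>0)
    P=q[m]; P=P[(P[:,0]<-.015)|(P[:,2]>.085)] 
    # drop the holder
    W=t+P@Rm.T; P=P[(W[:,1]>-.09)|(W[:,2]>.085)]
    print(n,len(P))
    for a in np.arange(-.14,.08,.01):
        b=P[(P[:,0]>=a)&(P[:,0]<a+.01)]
        if len(b): print(f"{a:.2f} n{len(b)} z {b[:,2].min():.3f} {np.median(b[:,2]):.3f} {b[:,2].max():.3f}",end=" | ")
    print()
E
python3 tilt.py
```

```text
T 6.85 {'tool_pos': array([0.5003, 0.0543, 0.2525]), 'force': array([ 0.6651, -0.2993, -1.6072]), 'wrist_torque': array([ 0.0181, -0.0311,  0.0666])}
ax x,y [-0.031  1.     0.002] [1.    0.031 0.002]
side 19
-0.05 n6 z 0.073 0.074 0.076 | -0.04 n3 z 0.068 0.068 0.072 | -0.03 n7 z 0.063 0.065 0.067 | -0.02 n3 z 0.063 0.064 0.064 | 
top 220
-0.12 n3 z 0.108 0.109 0.109 | -0.11 n11 z 0.103 0.106 0.108 | -0.10 n17 z 0.098 0.100 0.104 | -0.09 n21 z 0.095 0.097 0.101 | -0.08 n24 z 0.088 0.093 0.097 | -0.07 n16 z 0.086 0.089 0.092 | -0.06 n28 z 0.078 0.084 0.089 | -0.05 n52 z 0.070 0.075 0.084 | -0.04 n48 z 0.066 0.073 0.080 |
```

The iron now dips about 23°, with its tip some 27 mm from the end face. I'll push the tip against the face and swing the grip up in an arc about it.

Call:
move_arm:
  increments:
    - [0, 0, 0.06, 0, 0]
    - [0, 0, 0.109, 0, 0]
    - [0, 0, 0.109, 0, 0]
    - [-0.02, 0, 0.108, 0, 0]
    - [-0.035, 0, 0.103, 0, 0]
    - [-0.042, 0, 0.09, 0, 0]
    - [-0.05, 0, 0.076, 0, 0]
    - [-0.059, 0, 0.064, 0, 0]
    - [-0.068, 0, 0.052, 0, 0]
    - [-0.08, 0, 0.042, 0, 0]
    - [-0.091, 0, 0.032, 0, 0]
    - [-0.091, 0, 0.032, 0, 0]

```text
time_s: 8.15
tool_pos: [0.5027, -0.0194, 0.2292]
tcp_rot: [0.0, 0.699, 0.715, 0.001]
force: [-0.9, 4.6, 2.5]
opening: 0.0199
finger_force: 41.3
```

```bash
python3 tilt.py
```

```text
T 8.15 {'tool_pos': array([ 0.5027, -0.0194,  0.2292]), 'force': array([-0.9373,  4.5929,  2.462 ]), 'wrist_torque': array([ 1.2023,  0.2291, -0.0199])}
ax x,y [-0.024  1.     0.001] [1.    0.024 0.003]
side 48
-0.07 n1 z 0.158 0.158 0.158 | -0.06 n5 z 0.142 0.148 0.149 | -0.05 n8 z 0.128 0.133 0.139 | -0.04 n2 z 0.124 0.124 0.125 | -0.03 n1 z 0.098 0.098 0.098 | -0.02 n13 z 0.097 0.100 0.105 | -0.01 n14 z 0.085 0.092 0.102 | 0.00 n4 z 0.087 0.088 0.089 | 
top 18
-0.07 n8 z 0.146 0.150 0.157 | -0.06 n9 z 0.135 0.139 0.143 | -0.05 n1 z 0.136 0.136 0.136 |
```

Call:
move_arm:
  increments:
    - [-0.012, 0, -0.008, 0, 0]
    - [-0.026, 0, -0.016, 0, 0]
    - [-0.04, 0, -0.022, 0, 0]
    - [-0.054, 0, -0.0276, 0, 0]
    - [-0.069, 0, -0.031, 0, 0]
    - [-0.084, 0, -0.034, 0, 0]
    - [-0.094, 0, -0.035, 0, 0]
    - [-0.102, 0, -0.035, 0, 0]
    - [-0.102, 0, -0.035, 0, 0]

```text
time_s: 9.15
tool_pos: [0.504, -0.0962, 0.2536]
tcp_rot: [0.0, 0.698, 0.716, -0.001]
force: [-0.1, 1.0, -0.3]
opening: 0.02
finger_force: 37.9
```

```bash
python3 tilt.py;python3 - <<'E'
from h import *
s=state()
im=viewer.get_image("side"); u,v=project(im,s["tool_pos"]-[0,0,.1])[0].astype(int); print(u,v)
cv2.imwrite("pics/up.png",cv2.resize(im["pixels"][max(0,v-80):v+80,max(0,u-80):u+80],None,fx=3.5,fy=3.5))
E
```

```text
T 9.15 {'tool_pos': array([ 0.504 , -0.0962,  0.2536]), 'force': array([-0.0908,  0.9724, -0.2797]), 'wrist_torque': array([ 0.383 , -0.0275,  0.0417])}
ax x,y [-0.025  1.    -0.001] [ 1.     0.025 -0.   ]
side 159
0.00 n9 z 0.126 0.165 0.184 | 0.01 n93 z 0.087 0.124 0.177 | 0.02 n57 z 0.085 0.096 0.108 | 
top 7
0.00 n2 z 0.242 0.243 0.244 | 0.01 n4 z 0.099 0.100 0.103 | 0.02 n1 z 0.087 0.087 0.087 | 
384 178
```

View pics/up.png

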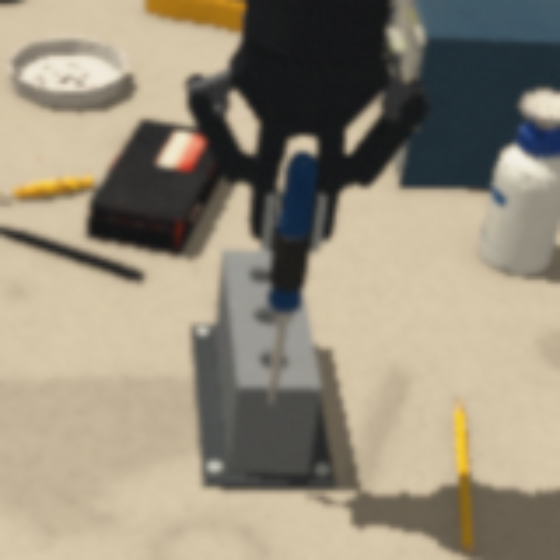

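The iron stands nearly upright in the pads, with its tip at about (275,400) in the crop in front of the end face. Next I'll measure the tilt.

```bash
cat > fit.py <<'E'
from h import *
s=state(); Rm=R.from_quat(np.roll(s["tcp_rot"],-1)).as_matrix(); t=s["tool_pos"]
acc=[]
for k in range(5):
    im=viewer.get_image("side"); X=cloud(im); q=(X-t)@Rm
    m=(abs(q[...,1])<.02)&(q[...,2]>.02)&(q[...,2]<.21)&(abs(q[...,0])<.06)&(im["depth"]>0)&~((X[...,2]<.08)&(X[...,1]<-.0945))
    acc.append(q[m])
P=np.vstack(acc); print(t.round(4))
for a in np.arange(.02,.21,.01):
    b=P[(P[:,2]>=a)&(P[:,2]<a+.01)]
    if len(b): print(f"z{a:.2f} n{len(b)} x max {np.percentile(b[:,0],90):.4f} med {np.median(b[:,0]):.4f}  y med {np.median(b[:,1]):.4f} [{b[:,1].min():.4f},{b[:,1].max():.4f}]")
E
python3 fit.py
```

```text
[ 0.504  -0.095   0.2534]
z0.02 n460 x max 0.0252 med 0.0151  y med -0.0003 [-0.0199,0.0200]
z0.03 n434 x max 0.0247 med 0.0163  y med 0.0009 [-0.0196,0.0194]
z0.04 n442 x max 0.0242 med 0.0139  y med 0.0020 [-0.0199,0.0200]
z0.05 n456 x max 0.0248 med 0.0170  y med 0.0025 [-0.0193,0.0193]
z0.06 n405 x max 0.0245 med 0.0186  y med 0.0033 [-0.0199,0.0200]
z0.07 n241 x max 0.0250 med 0.0220  y med 0.0029 [-0.0145,0.0177]
z0.08 n213 x max 0.0244 med 0.0219  y med 0.0025 [-0.0098,0.0110]
z0.09 n151 x max 0.0227 med 0.0201  y med 0.0023 [-0.0084,0.0102]
z0.10 n172 x max 0.0225 med 0.0200  y med 0.0031 [-0.0078,0.0109]
z0.11 n69 x max 0.0186 med 0.0168  y med 0.0018 [-0.0031,0.0060]
z0.12 n56 x max 0.0162 med 0.0135  y med 0.0014 [-0.0022,0.0043]
z0.13 n54 x max 0.0144 med 0.0128  y med 0.0012 [-0.0013,0.0039]
z0.14 n48 x max 0.0126 med 0.0113  y med 0.0021 [-0.0016,0.0043]
z0.15 n57 x max 0.0121 med 0.0109  y med 0.0015 [-0.0013,0.0036]
z0.16 n48 x max 0.0120 med 0.0100  y med 0.0007 [-0.0024,0.0041]
z0.17 n98 x max 0.0090 med 0.0018  y med 0.0015 [-0.0192,0.0199]
z0.18 n157 x max 0.0028 med 0.0015  y med 0.0038 [-0.0197,0.0197]
z0.19 n134 x max 0.0025 med 0.0015  y med 0.0042 [-0.0190,0.0188]
z0.20 n146 x max 0.0027 med 0.0014  y med 0.0047 [-0.0198,0.0199]
```

Call:
move_arm:
  increments:
    - [0, 0, -0.03, 0, 0]
    - [0, 0, -0.047, 0, 0]
    - [0, 0, -0.047, 0, 0]
    - [-0.024, -0.002, -0.047, 0, 0]
    - [-0.048, -0.0043, -0.047, 0, 0]
    - [-0.048, -0.0043, -0.047, 0, 0]
    - [-0.048, -0.0043, -0.047, 0, 0]
    - [-0.048, -0.0043, -0.047, 0, 0]
  force: 60

```text
time_s: 10.35
tool_pos: [0.5019, -0.1297, 0.2884]
tcp_rot: [-0.0, 0.697, 0.717, 0.0]
force: [-0.3, 0.0, -1.1]
opening: 0.0197
finger_force: 56.9
```

```bash
python3 fit.py; python3 - <<'E'
from h import *
im=viewer.get_image("side")
print("socks side",plane(im,[[382.5,201.1],[380,188.2],[378.9,176.4]],.076).round(4)); s=state()
u,v=project(im,s["tool_pos"]-[0,0,.17])[0].astype(int);print(u,v,s["force"].round(2))
cv2.imwrite("pics/over.png",cv2.resize(im["pixels"][v-50:v+40,u-50:u+50],None,fx=6,fy=6,interpolation=cv2.INTER_CUBIC))
E
```

```text
[ 0.5019 -0.1297  0.2884]
z0.02 n455 x max 0.0253 med 0.0150  y med 0.0001 [-0.0196,0.0200]
z0.03 n442 x max 0.0248 med 0.0150  y med 0.0020 [-0.0199,0.0200]
z0.04 n445 x max 0.0247 med 0.0147  y med 0.0029 [-0.0199,0.0198]
z0.05 n489 x max 0.0242 med 0.0164  y med 0.0020 [-0.0199,0.0200]
z0.06 n407 x max 0.0244 med 0.0185  y med 0.0031 [-0.0199,0.0198]
z0.07 n252 x max 0.0240 med 0.0211  y med 0.0033 [-0.0151,0.0171]
z0.08 n209 x max 0.0236 med 0.0212  y med 0.0024 [-0.0083,0.0113]
z0.09 n167 x max 0.0218 med 0.0191  y med 0.0018 [-0.0090,0.0112]
z0.10 n173 x max 0.0213 med 0.0186  y med 0.0025 [-0.0087,0.0105]
z0.11 n78 x max 0.0171 med 0.0153  y med 0.0013 [-0.0036,0.0069]
z0.12 n57 x max 0.0139 med 0.0120  y med 0.0018 [-0.0009,0.0041]
z0.13 n63 x max 0.0131 med 0.0116  y med 0.0009 [-0.0021,0.0043]
z0.14 n54 x max 0.0126 med 0.0102  y med 0.0018 [-0.0023,0.0042]
z0.15 n57 x max 0.0119 med 0.0098  y med 0.0008 [-0.0020,0.0044]
z0.16 n48 x max 0.0111 med 0.0089  y med 0.0017 [-0.0024,0.0044]
z0.17 n36 x max 0.0084 med 0.0071  y med 0.0015 [-0.0004,0.0031]
z0.18 n15 x max 0.0075 med 0.0062  y med 0.0017 [-0.0003,0.0020]
z0.20 n5 x max 0.0376 med 0.0372  y med -0.0177 [-0.0200,0.0147]
socks side [[ 0.4995 -0.1205  0.076 ]
 [ 0.5025 -0.1696  0.076 ]
 [ 0.5027 -0.2182  0.076 ]]
383 182 [-0.04  0.46 -1.31]
```

View pics/over.png

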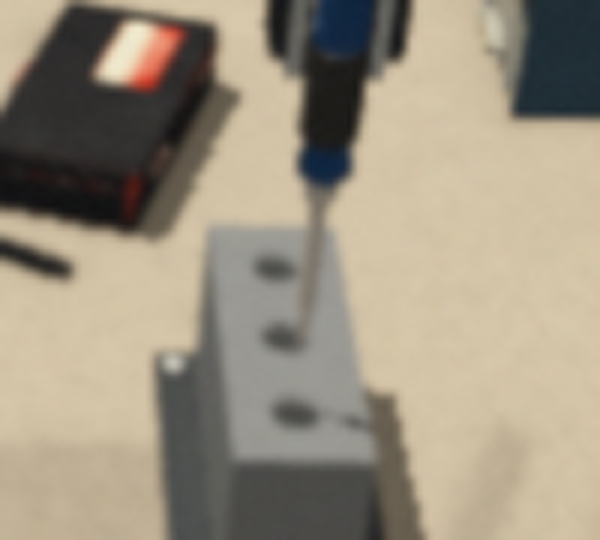

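The tip hangs at about (300,345), a little behind socket 0 at (295,412) and 24 mm above it. Shifting slightly and probing down.

Call:
move_arm:
  increments:
    - [0.002, -0.0027, 0.01, 0, 0]
    - [0.002, -0.0027, 0.02, 0, 0]
    - [0.002, -0.0027, 0.026, 0, 0]
    - [0.002, -0.0027, 0.03, 0, 0]
    - [0.002, -0.0027, 0.034, 0, 0]
    - [0.002, -0.0027, 0.038, 0, 0]
    - [0.002, -0.0027, 0.041, 0, 0]
    - [0.002, -0.0027, 0.041, 0, 0]

```text
time_s: 11.45
tool_pos: [0.4997, -0.1293, 0.2578]
tcp_rot: [-0.0, 0.698, 0.716, -0.0]
force: [-0.4, -0.5, -1.5]
opening: 0.0196
finger_force: 57.0
```

In the mouth with no force. Going on to the stop.

Call:
move_arm:
  increments:
    - [0, 0, 0.006, 0, 0]
    - [0, 0, 0.012, 0, 0]
    - [0, 0, 0.018, 0, 0]
    - [0, 0, 0.022, 0, 0]
    - [0, 0, 0.026, 0, 0]
    - [0, 0, 0.03, 0, 0]
    - [0, 0, 0.033, 0, 0]
    - [0, 0, 0.033, 0, 0]

```text
time_s: 12.25
tool_pos: [0.4999, -0.1295, 0.2337]
tcp_rot: [-0.0, 0.698, 0.716, 0.0]
force: [-0.6, -0.2, 3.7]
opening: 0.0193
finger_force: 57.4
```

Call:
move_arm:
  increments:
    - [0, 0, 0.003, 0, 0]
    - [0, 0, 0.006, 0, 0]
    - [0, 0, 0.009, 0, 0]
    - [0, 0, 0.012, 0, 0]
    - [0, 0, 0.012, 0, 0]

```text
time_s: 12.75
tool_pos: [0.4999, -0.1295, 0.2246]
tcp_rot: [0.0, 0.698, 0.716, 0.0]
force: [-1.2, 0.2, 3.4]
opening: 0.0193
finger_force: 57.5
```

The stop yields at steady force. This looks like the good socket, so I'll continue to the end.

Call:
move_arm:
  increments:
    - [0, 0, 0.004, 0, 0]
    - [0, 0, 0.008, 0, 0]
    - [0, 0, 0.012, 0, 0]
    - [0, 0, 0.016, 0, 0]
    - [0, 0, 0.02, 0, 0]
    - [0, 0, 0.024, 0, 0]
    - [0, 0, 0.028, 0, 0]
    - [0, 0, 0.028, 0, 0]

```text
time_s: 13.55
tool_pos: [0.5009, -0.1308, 0.2076]
tcp_rot: [0.001, 0.698, 0.716, 0.001]
force: [-7.9, -0.1, 33.4]
opening: 0.0193
finger_force: 60.8
```

```bash
python3 fit.py
```

```text
[ 0.5009 -0.1308  0.2076]
z0.02 n407 x max 0.0259 med 0.0156  y med -0.0003 [-0.0200,0.0194]
z0.03 n362 x max 0.0254 med 0.0158  y med 0.0023 [-0.0199,0.0198]
z0.04 n383 x max 0.0249 med 0.0141  y med 0.0015 [-0.0196,0.0193]
z0.05 n384 x max 0.0247 med 0.0174  y med 0.0023 [-0.0200,0.0200]
z0.06 n357 x max 0.0247 med 0.0172  y med 0.0036 [-0.0196,0.0194]
z0.07 n193 x max 0.0246 med 0.0224  y med 0.0018 [-0.0156,0.0108]
z0.08 n186 x max 0.0243 med 0.0216  y med 0.0031 [-0.0082,0.0115]
z0.09 n132 x max 0.0222 med 0.0197  y med 0.0018 [-0.0086,0.0107]
z0.10 n142 x max 0.0223 med 0.0196  y med 0.0014 [-0.0080,0.0098]
z0.11 n50 x max 0.0178 med 0.0156  y med 0.0007 [-0.0050,0.0064]
z0.12 n44 x max 0.0372 med 0.0116  y med 0.0007 [-0.0195,0.0086]
z0.13 n141 x max 0.0383 med 0.0369  y med 0.0039 [-0.0200,0.0192]
z0.14 n136 x max 0.0380 med 0.0369  y med 0.0027 [-0.0194,0.0200]
z0.15 n150 x max 0.0383 med 0.0370  y med 0.0059 [-0.0199,0.0196]
z0.16 n133 x max 0.0381 med 0.0370  y med 0.0024 [-0.0198,0.0186]
z0.17 n134 x max 0.0383 med 0.0368  y med 0.0040 [-0.0185,0.0199]
z0.18 n128 x max 0.0383 med 0.0372  y med 0.0034 [-0.0198,0.0192]
z0.19 n188 x max 0.0429 med 0.0372  y med 0.0040 [-0.0185,0.0200]
z0.20 n733 x max 0.0569 med 0.0465  y med 0.0001 [-0.0200,0.0200]
```

It bottomed at 33 N after 30 mm of stop travel with no slip in the pads. Easing off, opening and lifting clear.

Call:
move_arm:
  increments:
    - [0, 0, -0.004, 0, 0]
    - [0, 0, -0.006, 0, 0]
    - [0, 0, -0.006, 0, 0.5]
    - [0, 0, -0.006, 0, 1]
    - [0, 0, -0.006, 0, 1]
    - [0, 0, -0.006, 0, 1]
    - [0, 0, -0.006, 0, 1]
    - [0, 0, -0.04, 0, 1]
    - [0, 0, -0.09, 0, 1]
    - [0, 0, -0.15, 0, 1]
    - [0, 0, -0.2, 0, 1]
    - [0, 0, -0.2, 0, 1]

```text
time_s: 15.0
tool_pos: [0.5021, -0.1303, 0.3587]
tcp_rot: [0.004, 0.698, 0.716, 0.004]
force: [0.1, -0.6, 0.5]
opening: 0.0852
finger_force: 0.0
```

```bash
python3 - <<'E'
from h import *
s=state(); print(s["tool_pos"],s["force"],s["opening"])
im=viewer.get_image("side"); X=cloud(im)
m=(abs(X[...,0]-.502)<.025)&(abs(X[...,1]+.12)<.03)&(X[...,2]>.08)&(X[...,2]<.24)
P=X[m]
for a in np.arange(.08,.24,.01):
    b=P[(P[:,2]>=a)&(P[:,2]<a+.01)]
    if len(b): print(round(a,2),len(b),np.median(b,0).round(4),b[:,2].max().round(4))
cv2.imwrite("pics/end.png",cv2.resize(im["pixels"][90:260,300:470],None,fx=3,fy=3))
E
```

```text
[ 0.50205008 -0.13033283  0.35871253] [ 0.14581554 -0.57396815  0.52807699] 0.08516830133708586
0.08 11 [ 0.5017 -0.1185  0.0836] 0.0896
0.09 11 [ 0.5027 -0.1148  0.0939] 0.0998
0.1 37 [ 0.502  -0.1115  0.106 ] 0.11
0.11 21 [ 0.5024 -0.1107  0.1162] 0.1196
0.12 40 [ 0.502  -0.1091  0.1254] 0.1299
0.13 36 [ 0.502  -0.1077  0.1351] 0.1399
0.14 39 [ 0.5017 -0.1075  0.1448] 0.1498
0.15 37 [ 0.5014 -0.1079  0.1536] 0.1596
0.16 40 [ 0.5024 -0.1065  0.165 ] 0.1699
0.17 39 [ 0.5012 -0.1065  0.1746] 0.1799
0.18 32 [ 0.5021 -0.1061  0.1848] 0.1896
0.19 47 [ 0.5011 -0.1069  0.195 ] 0.1998
0.2 13 [ 0.4995 -0.1124  0.2004] 0.2012
```

View pics/end.png

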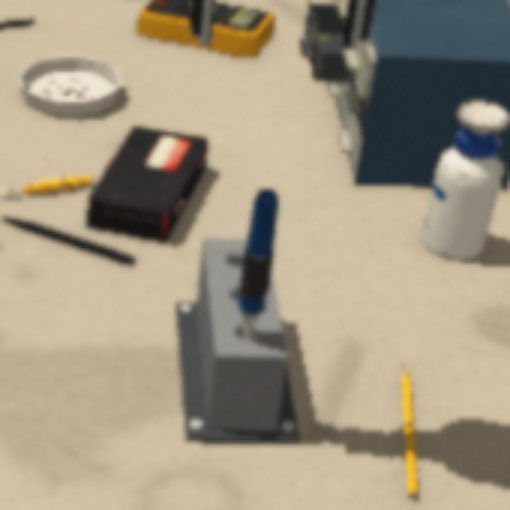

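The iron stands in the +y socket at about (255,260), released and clear of the gripper. Its top is at z = 0.201, so the tip is at 0.021 and fully home, with a tilt of about 0.06 rad. Handing in.

```bash
python3 -c "
from rig import order
print(order.job_done())"
```

```text
the job is handed in; nothing more can be done
None
```

The soldering iron stands upright, tip down and fully home in socket_0 (its stop was the one that slid), released with the gripper clear; the job is handed in at about 15 s.

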